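Scoop a portion of marble chips and hold it level over the dish

ROBOT

A 6-joint arm with a two-finger parallel gripper is mounted at the origin on a cart in front of the work surface, level with it; the furniture and walls round the work are solid. World frame = base frame: x ahead of the robot, y to its left, z up, the work surface at z = 0. Lengths are in m, angles in rad, forces in N, time in s.
With the tool pointing down it reaches from about 0.325 to 0.9 m from the base axis. Payload 6.1 kg.
Tool frame: the origin (TCP) lies on the centre line of the jaws, within the pads' length; the fingertips stand 19 mm ahead of it and the grasp point (between the pads) is the TCP; z points along the fingers, y is the line along which they close (so a half turn about z gives the same grasp; the last joint's range is limited). The gripper opens to 87 mm and grips with 3 to 60 N. Pads are 19 mm wide; open, the fingers measure 117 mm over their backs; the gripper's body (75 mm by 190 mm) begins 51 mm behind the grasp point.
Start: joints at [-1.242, 0.22, 1.526, -0, 1.395, -0.126], TCP at [0.275, -0.561, 0.242] pointing down, gripper open.
Joint ranges: [-2.98, 2.98], [-0.91, 2.08], [0.09, 2.57], [-1.24, 4.39], [0.2, 2.65], [-2.68, 2.68]. Speed limits (rad/s): [2.57, 2.57, 3.01, 3.14, 3.14, 3.14].

INTERFACE

Orientations are given as a unit quaternion [w, x, y, z].
In Python, from rig import ctrl, cams, recognise, silhouettes gives the robot as it stands. Calls block until the motion is done:
- ctrl.reach(position, orientation): joint-space move of the TCP to a pose.
- ctrl.movel(position, rotation=None, feed=0.15, threshold=None): straight line of the TCP; rotation=None keeps the orientation; feed is the mean speed in m/s. With threshold (N) it stops when the force on the tool has changed by that much, and returns True; else False.
- ctrl.set_joints(angles): joint-space move.
- ctrl.grip(opening, f_grip=None): finger opening in m; f_grip is the grip in N (None keeps the last); returns when the fingers have stopped.
- ctrl.dwell(seconds).
- ctrl.inverse_kinematics(position, orientation): joint angles nearest the present ones, or None.
- cams.get_image(name): name is "side" or "top"; returns the picture (480x640x3 uint8, blue, green, red); there is no depth.
- cams.camera_params(name): a dict with "fx", "fy", "cx", "cy" (pixels), "pose" (4x4, takes a point from camera to world coordinates). Camera axes: x right, y down, z forward; pixel columns grow to the right and rows downward; lengths in m; the calibration is good to about 2 mm. A picture is of the moment at which its call begins. camera_params takes no time and is no camera call.
A pose or a line that the arm cannot do raises ctrl.Unreachable and nothing moves.
- ctrl.hand_in(): hands the job in; it is judged then, once.
Trained networks look in the newest picture that a camera, given by its name, has taken for a name from the list of things; names that differ only in an ending like _2 or _b are one class to them, and where a whole thing is asked for, a point or a joint stands for the part that bears it (a point fixed in the world has none). Each returns a list of dicts, best first, with "p" (0 to 1); they miss things now and then, are a little off and sometimes report something else, mostly with a low value. They report only what shows in the picture. A call takes as long as a camera call.
- recognise(camera, target): "position" ([x, y, z] in m, in world coordinates, good to about 4 mm: the middle of the surface that is visible of it).
- silhouettes(camera, target): "mask" (480x640 bool, what is visible of it).
Readings, each from a call of its own:
- ctrl.read_time_s(): time.
- ctrl.read_joint_pos(): joint angles.
- ctrl.read_joint_velocities(): joint speeds.
- ctrl.read_effort(): joint torques, N m.
- ctrl.read_position(): TCP position.
- ctrl.read_eef_rot(): TCP orientation.
- ctrl.read_force(): force on the tool from outside, world axes, zero at the start.
- ctrl.read_moment(): the same for the moment, N m.
- ctrl.read_grip_width(): finger opening in m.
- ctrl.read_finger_force(): force on a finger pad.
Only numpy, scipy, OpenCV 4.12 (cv2) and the standard library are available. Lean on these libraries where they do the work, as an engineer would, in place of code of your own. Each camera call takes 0.05 s, during which the arm holds its last target. There are 200 camera calls.

TASK

With the orange hand scoop, scoop at least three of the white marble chips out of the blue tray, and finish while holding the loaded scoop in the air, level and still, with its pan over the middle of the white porcelain dish and about five centimetres above the dish's rim, so that I can check the portion. Do not touch the chips with the fingers, spill none outside the tray, and leave the dish and everything else on the table where they are. Do not put the scoop down or let it go at the end.

Things in the scene. Friction and masses are not known exactly. Their poses are not given: they have to be found in the camera images.
- scoop: Loose orange plastic hand scoop with upright black handle, 88 x 60 x 112 mm, 0.11 kg, standing flat left or right of the tray. Origin on the underside, under the pan's middle; x to the open front, z up. Bevelled lip at x = +39 mm (0.6 mm thick, 3.5 mm at x = +30), floor 2 mm thick. Side walls 28 mm high at the back, ending at x = +24 mm; back wall x = -39 to -36, 30 mm high.
- scoop_handle (a point): Grip point in the upright handle behind the back wall, at (-42, 0, 85) mm in the scoop's frame. The black handle is 14 mm thick along the scoop's x, 30 mm wide along y, from 46 to 112 mm above the underside, flat-faced. Gripped from above with one finger in front and one behind, it is held firmly.
- scoop_pan (a point): Middle of the pan's floor, on its upper face (2 mm above the underside, 4 mm behind the origin).
- tray: Blue tray, fixed to the table in each run: outside 210 x 80 mm, 48 mm high; inside 200 (x) by 70 mm (y), upright walls, flat floor 5 mm above the table. Origin under its centre; x, the long way, points away from the robot, turned up to 0.3 rad. Chips lie in the far half, x = +8 to +90 mm; the near half is empty and has room for the scoop. Chips driven against the far wall ride onto the pan.
- dish: White porcelain dish (open bowl), 86 mm across the rim, 32 mm high, loose, stands on the table on the other side of the tray from the scoop. Origin under its centre, on the table; z up.
- chip1: White marble chip (number 1), an irregular rounded piece about 18 x 17 x 12 mm, 10 g, fairly slippery. Origin in its middle.
- chip2: White marble chip (number 2), an irregular rounded piece about 18 x 17 x 12 mm, 10 g, fairly slippery. Origin in its middle.
- chip3: White marble chip (number 3), an irregular rounded piece about 18 x 17 x 12 mm, 10 g, fairly slippery. Origin in its middle.
- chip4: White marble chip (number 4), an irregular rounded piece about 18 x 17 x 12 mm, 10 g, fairly slippery. Origin in its middle.
- chip5: White marble chip (number 5), an irregular rounded piece about 18 x 17 x 12 mm, 10 g, fairly slippery. Origin in its middle.
- chip6: White marble chip (number 6), an irregular rounded piece about 18 x 17 x 12 mm, 10 g, fairly slippery. Origin in its middle.
- dropper_bottle: Bystander: small dropper bottle, 33 mm across, 92 mm high, right of the tray's far end. Origin under its centre.
- matchbox: Bystander: matchbox 34 x 52 x 14 mm, left of the tray's far end. Origin under its centre.

How it is judged:
By the outcome, as a careful person would: the job done as asked, in the order asked, and still so for the second after the job is handed in, while the arm keeps its last pose, push and grip.
It also fails if it takes over 64 s, if anything falls off the work surface, if the arm or the gripper's body presses on something with over 40 N, if the wrist force passes 120 N, or if a joint passes its speed limit or range.

## Working session

There is one attempt and no reset: what is moved stays moved. The work goes in short steps, each a Python script; the robot and the scene stay as the last script left them, time stands still between calls to the robot, and variables do not carry over. Pictures are saved under pics/ and viewed, at most 10 in all, crops included, and the job is handed in when it is done.

```bash
ls; mkdir -p pics; python3 - <<'E'
from rig import ctrl, cams, recognise, silhouettes
import cv2, numpy as np
ims=[]
for c in("top","side"):
    im=cams.get_image(c); cv2.imwrite(f"pics/{c}0.png",im)
    p=cams.camera_params(c); print(c,p["fx"],p["cx"],p["cy"],np.round(p["pose"],3).tolist())
    for t in("scoop","scoop_handle","scoop_pan","tray","dish","chip1","dropper_bottle","matchbox"):
        print(t,[(np.round(r["position"],3).tolist(),round(r["p"],2)) for r in recognise(c,t)][:7])
print(ctrl.read_time_s(), ctrl.read_eef_rot())
E
```

```text
pics
rig.py
top 616.6850414036189 332.00925734814405 238.4492721298063 [[-0.02, -0.987, 0.16, 0.377], [-1.0, 0.019, -0.004, 0.01], [0.001, -0.16, -0.987, 1.265], [0.0, 0.0, 0.0, 1.0]]
scoop [([0.467, 0.228, -0.0], 0.89)]
scoop_handle [([0.466, 0.228, 0.005], 0.82), ([0.576, 0.016, 0.014], 0.6)]
scoop_pan [([0.464, 0.228, 0.004], 0.96)]
tray [([0.521, -0.01, 0.005], 0.74), ([0.68, -0.222, 0.043], 0.66)]
dish [([0.513, -0.265, 0.016], 0.58)]
chip1 [([0.575, 0.017, 0.015], 0.52), ([0.55, 0.007, 0.019], 0.38)]
dropper_bottle [([0.678, -0.224, 0.044], 0.81)]
matchbox [([0.706, 0.204, 0.014], 0.71)]
side 490.4030375434214 321.8126691732632 239.10938017119668 [[-0.985, -0.123, 0.125, 0.454], [-0.175, 0.643, -0.745, 0.687], [0.011, -0.756, -0.655, 0.695], [0.0, 0.0, 0.0, 1.0]]
scoop [([0.462, 0.236, -0.001], 0.57)]
scoop_handle [([0.46, 0.241, 0.003], 0.55)]
scoop_pan [([0.458, 0.24, 0.0], 0.76)]
tray [([0.527, -0.022, 0.023], 0.82)]
dish [([0.51, -0.278, 0.016], 0.83)]
chip1 [([0.606, -0.018, 0.016], 0.45), ([0.574, -0.015, 0.012], 0.44)]
dropper_bottle [([0.458, 0.237, 0.001], 0.26)]
matchbox [([0.705, 0.208, 0.016], 0.58), ([0.684, -0.216, 0.04], 0.31)]
0.9 [ 8.66853925e-06  9.74254239e-01  2.25452163e-01 -4.31476576e-08]
```

View pics/top0.png

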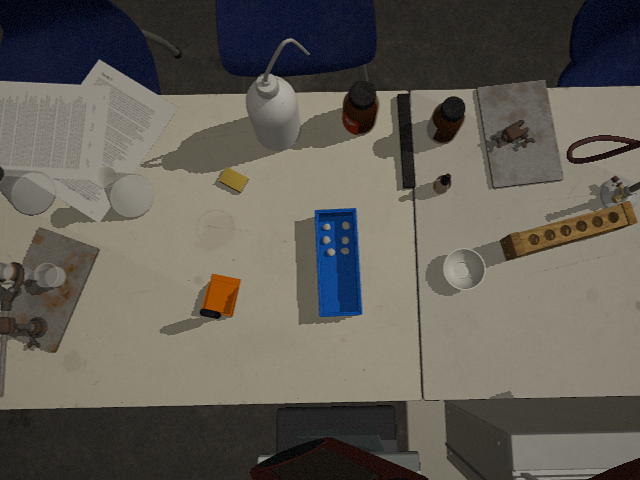

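View pics/side0.png

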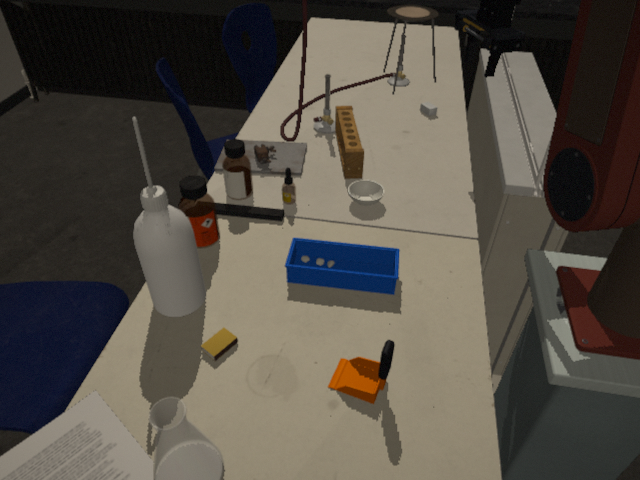

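The top view shows the scoop left of the tray, handle at (211,313) with its lip pointing up at about (226,277). The tray spans (315,209) to (361,316), with six chips at x 323–347, y 226–252. The dish is at (464,269). Next I'll fit models to the masks from both cameras.

```bash
cat > fit.py <<'E'
import numpy as np, cv2
from scipy.optimize import minimize
from rig import ctrl, cams, recognise, silhouettes
def box(x0,x1,y0,y1,z0,z1): return np.array([[x,y,z] for x in(x0,x1) for y in(y0,y1) for z in(z0,z1)])/1e3
def ring(r,z): a=np.linspace(0,6.28,40); return np.c_[r*np.cos(a),r*np.sin(a),0*a+z]/1e3
wall=lambda s:np.array([[-39,s*30,0],[39,s*30,0],[24,s*30,0],[24,s*30,10],[-39,s*30,28],[-39,s*28,28],[24,s*28,10]])/1e3
MODEL={"scoop":[box(-39,39,-30,30,0,2),wall(1),wall(-1),box(-39,-36,-30,30,0,30),box(-49,-35,-15,15,46,112),box(-46,-36,-8,8,25,50)],
"tray":[box(-105,105,-40,40,0,48)],"dish":[np.r_[ring(43,32),ring(22,0)]]}
def proj(c,P):
    p=cams.camera_params(c); T=np.linalg.inv(p["pose"]); q=P@T[:3,:3].T+T[:3,3]
    return np.c_[p["fx"]*q[:,0]/q[:,2]+p["cx"],p["fy"]*q[:,1]/q[:,2]+p["cy"]]
def render(c,name,v):
    m=np.zeros((480,640),np.uint8); k,s=np.cos(v[2]),np.sin(v[2])
    R=np.array([[k,-s,0],[s,k,0],[0,0,1]])
    for P in MODEL[name]:
        uv=proj(c,P@R.T+[v[0],v[1],0])
        cv2.fillConvexPoly(m,cv2.convexHull(np.round(uv*64).astype(np.int32)),255,shift=6,lineType=cv2.LINE_AA)
    return m/255.
def mask(c,name,near):
    r=[s for s in silhouettes(c,name)]
    uv=proj(c,np.array([near]))[0]
    for s in r:
        y,x=np.nonzero(s["mask"])
        if len(x) and np.hypot(x.mean()-uv[0],y.mean()-uv[1])<25:
            m=s["mask"].astype(np.uint8)
            if name!="scoop":
                h=cv2.convexHull(np.c_[x,y].astype(np.int32)); cv2.fillConvexPoly(m,h,1)
            return m
    print("no mask",c,name)
def fit(name,v0,cs=("top","side")):
    ms={c:mask(c,name,[v0[0],v0[1],.02]) for c in cs}; out=[]
    for use in [[c] for c in cs]+[list(cs)]:
        use=[c for c in use if ms[c] is not None]
        f=lambda v:sum(np.abs(render(c,name,v)-ms[c]).sum()/ms[c].sum() for c in use)
        best=None
        for d in((0,) if name=="dish" else(-.2,-.05,.1,.3)):
            x0=np.array(v0)+[0,0,d]
            r=minimize(f,x0,method="Nelder-Mead",options=dict(initial_simplex=x0+np.array([[0,0,0],[.012,0,0],[0,.012,0],[0,0,.12]]),xatol=1e-4,fatol=1e-4))
            if best is None or r.fun<best.fun: best=r
        print(name,use,np.round(best.x,4),round(best.fun,3)); out.append(best.x)
    return out[-1],ms
E
python3 - <<'E'
from fit import *
for c in("top","side"): cams.get_image(c)
R={}
vis=[]
res={}
for n,v in(("scoop",[.467,.228,-.2]),("tray",[.521,-.012,.05]),("dish",[.512,-.268,0])):
    res[n]=fit(n,v)
for c in("top","side"):
    im=cams.get_image(c)
    for n,(v,ms) in res.items():
        for m,col in((render(c,n,v)>.5,(0,255,0)),(ms[c],(255,0,255))):
            if m is None: continue
            cs,_=cv2.findContours(m.astype(np.uint8),cv2.RETR_EXTERNAL,cv2.CHAIN_APPROX_NONE); cv2.drawContours(im,cs,-1,col,1)
    vis.append(cv2.resize(im[200:330,190:490] if c=="top" else im[170:410,280:410],None,fx=2,fy=2))
cv2.imwrite("pics/fit_top.png",vis[0])
h=np.zeros((480,860,3),np.uint8);h[:260,:600]=vis[0];h[:,600:]=vis[1];cv2.imwrite("pics/fit.png",cv2.resize(h,(800,446)))
E
```

```text
scoop ['top'] [ 0.4692  0.2311 -0.169 ] 0.105Traceback (most recent call last):
  File "<stdin>", line 7, in <module>
  File "fit.py", line 38, in fit
    r=minimize(f,x0,method="Nelder-Mead",options=dict(initial_simplex=x0+np.array([[0,0,0],[.012,0,0],[0,.012,0],[0,0,.12]]),xatol=1e-4,fatol=1e-4))
    res = _minimize_neldermead(fun, x0, args, callback, bounds=bounds,
                               **options)
    fxr = func(xr)
    fx = function(np.copy(x), *(wrapper_args + args))
  File "fit.py", line 34, in <lambda>
    f=lambda v:sum(np.abs(render(c,name,v)-ms[c]).sum()/ms[c].sum() for c in use)
               ~~~^^^^^^^^^^^^^^^^^^^^^^^^^^^^^^^^^^^^^^^^^^^^^^^^^^^^^^^^^^^^^^^
  File "fit.py", line 34, in <genexpr>
    f=lambda v:sum(np.abs(render(c,name,v)-ms[c]).sum()/ms[c].sum() for c in use)
                          ~~~~~~^^^^^^^^^^
  File "fit.py", line 16, in render
    uv=proj(c,P@R.T+[v[0],v[1],0])
  File "fit.py", line 10, in proj
    p=cams.camera_params(c); T=np.linalg.inv(p["pose"]); q=P@T[:3,:3].T+T[:3,3]
ValueError: time passes only in moves, steps and waits
```

```bash
sed -i 's/^def proj/CP={c:cams.camera_params(c) for c in("top","side")}\ndef proj/; s/p=cams.camera_params(c); T=/p=CP[c]; T=/' fit.py
cat > dofit.py <<'E'
from fit import *
for c in("top","side"): cams.get_image(c)
vis=[];res={}
for n,v in(("scoop",[.467,.228,-.2]),("tray",[.521,-.012,.05]),("dish",[.512,-.268,0])): res[n]=fit(n,v)
for c in("top","side"):
    im=cams.get_image(c)
    for n,(v,ms) in res.items():
        for m,col in((render(c,n,v)>.5,(0,255,0)),(ms[c],(255,0,255))):
            if m is None: continue
            cs,_=cv2.findContours(m.astype(np.uint8),cv2.RETR_EXTERNAL,cv2.CHAIN_APPROX_NONE); cv2.drawContours(im,cs,-1,col,1)
    vis.append(cv2.resize(im[200:330,190:490] if c=="top" else im[170:410,280:410],None,fx=2,fy=2))
h=np.zeros((480,860,3),np.uint8);h[:260,:600]=vis[0];h[:,600:]=vis[1];cv2.imwrite("pics/fit.png",cv2.resize(h,(800,446)))
print(ctrl.read_time_s())
E
python3 dofit.py
```

```text
scoop ['top'] [ 0.4684  0.2309 -0.2029] 0.101
scoop ['side'] [ 0.4709  0.2298 -0.21  ] 0.09
scoop ['top', 'side'] [ 0.47    0.2301 -0.2116] 0.211
tray ['top'] [ 0.5283 -0.0076  0.0296] 0.047
tray ['side'] [ 0.529  -0.0075  0.0242] 0.045
tray ['top', 'side'] [ 0.5285 -0.0073  0.027 ] 0.092
dish ['top'] [ 0.5108 -0.2597  0.0218] 0.105
dish ['side'] [ 0.5109 -0.2595  0.0675] 0.152
dish ['top', 'side'] [ 0.5112 -0.2593  0.0989] 0.259
1.6
```

View pics/fit.png

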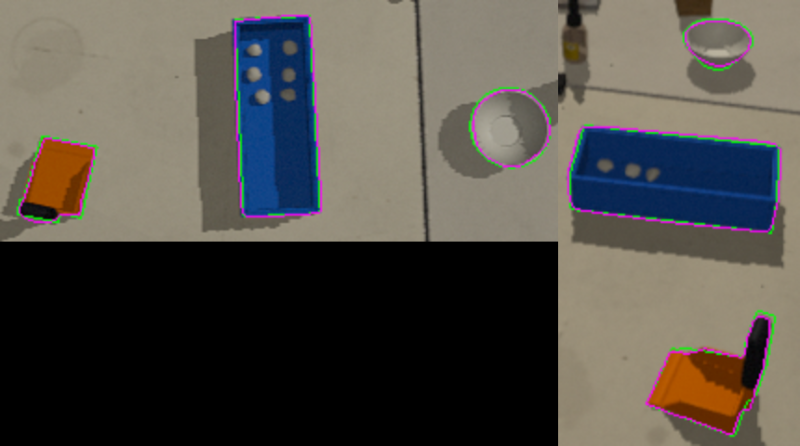

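The fits match the mask outlines in both views, and the two cameras agree to within about 2 mm. Next I'll grasp the scoop.

```bash
cat > h.py <<'E'
import numpy as np
from scipy.spatial.transform import Rotation as Ro
from rig import ctrl, cams, recognise, silhouettes
G=Ro.from_matrix(np.array([[0,1,0],[1,0,0],[0,0,-1.]]))
GRIP=np.array([-.042,0,.085])
SC=(.4695,.2303,-.208); TR=np.array([.5285,-.0074]); TY=.027; DI=np.array([.511,-.2595])
FLIP=1
def tcp(o,yaw,up=0,ref=(0,0,0)):
    """TCP pose putting scoop-frame point ref at o, nose up by `up`."""
    R=Ro.from_euler("ZY",[yaw,-up]); T=R*G
    if FLIP<0: T=T*Ro.from_euler("z",np.pi)
    return np.array(o)+R.apply(GRIP-np.array(ref)), T.as_quat()[[3,0,1,2]]
def tray(x,y,z): # tray frame -> world
    c,s=np.cos(TY),np.sin(TY); return [TR[0]+c*x-s*y,TR[1]+s*x+c*y,z]
E
python3 - <<'E'
import h; from h import *
for f in(1,-1):
    h.FLIP=f
    for a in((( SC[0],SC[1],.12),SC[2]),(tray(-.042,0,.1),TY),(tray(.06,0,.005),TY,.3),((*DI,.1),TY)):
        q=ctrl.inverse_kinematics(*tcp(*a)); print(f,None if q is None else np.round(q,2))
E
```

```text
1 [ 0.35 -0.08  1.91 -0.    1.31  0.56]
1 [-0.2  -0.18  2.04 -0.    1.28 -0.23]
1 [-0.21 -0.03  2.17  0.11  0.71 -0.31]
1 [-0.65  0.06  1.82 -0.    1.27 -0.68]
-1 [ 0.35 -0.08  1.91 -0.    1.31 -2.59]
-1 None
-1 None
-1 [-0.65  0.06  1.82 -0.    1.27  2.46]
```

```bash
python3 - <<'E'
from h import *
ctrl.reach(*tcp((SC[0],SC[1],.11),SC[2]))
ctrl.grip(.05,40)
p,q=tcp((SC[0],SC[1],0),SC[2])
print(ctrl.movel(p,feed=.12,threshold=5))
print(ctrl.read_position()-p, ctrl.read_force())
ctrl.grip(.0,40); print(ctrl.read_grip_width(),ctrl.read_finger_force(),ctrl.read_force())
p,q=tcp((SC[0],SC[1],.08),SC[2]); ctrl.movel(p,feed=.12)
print(ctrl.read_time_s(),ctrl.read_grip_width(),ctrl.read_force())
p,q=tcp(tray(-.044,0,.09),TY); ctrl.movel(p,q,feed=.15)
print(ctrl.read_time_s(),ctrl.read_position()-p)
from fit import *
for c in("top","side"):
    cv2.imwrite(f"pics/{c}1.png",cams.get_image(c))
a=cv2.imread("pics/top1.png")[190:340,240:400];b=cv2.imread("pics/side1.png")[130:330,240:440]
h=np.hstack([cv2.resize(a,(400,375)),cv2.resize(b,(375,375))]);cv2.imwrite("pics/lift.png",h)
E
```

```text
False
[0.00065856 0.0002617  0.0007882 ] [0.40543993 0.46772144 0.42099584]
0.013959588599247095 39.96321929153055 [-1.35162272 -0.28173423  0.59070058]
7.9667 0.014170780761177674 [ 0.79338822 -0.5187075  -0.88015236]
9.775 [-0.00011849  0.00045761 -0.00011528]
```

View pics/lift.png

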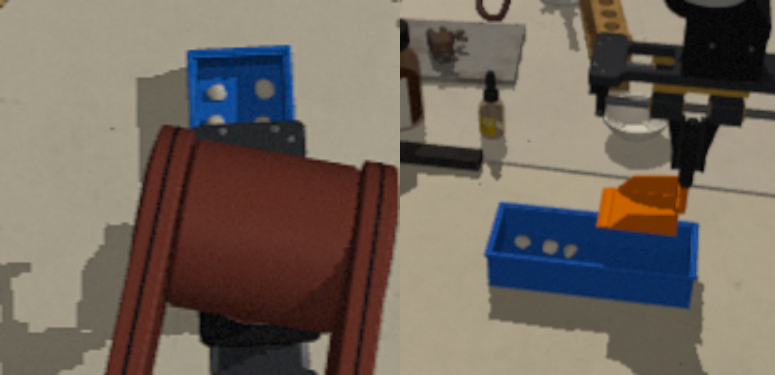

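The side view shows the scoop gripped and level over the empty near half, with the chips still in place. Now I'll descend until it touches the tray floor.

```bash
python3 - <<'E'
from h import *
L=(.039,0,0); U=-np.radians(1.5)
p,q=tcp(tray(-.004,0,.025),TY,U,L); print(ctrl.movel(p,q,feed=.1,threshold=8), ctrl.read_position()-p)
p,q=tcp(tray(-.004,0,.003),TY,U,L); print(ctrl.movel(p,q,feed=.02,threshold=3), ctrl.read_position()-p)
print(ctrl.read_force(),ctrl.read_moment(),ctrl.read_time_s())
E
```

```text
False [ 3.26525443e-04 -3.41187605e-05  3.05802672e-04]
True [-2.64515943e-04  3.34939644e-05  1.93693326e-03]
[-1.10575271  0.0231933   4.95696013] [ 0.0044284  -0.29907761 -0.01889148] 11.5833
```

```bash
python3 - <<'E'
from h import *
L=(.039,0,0); U=-np.radians(1.5)
for x,th in((.06,15),(.1005,12)):
    p,q=tcp(tray(x,0,.0049),TY,U,L); hit=ctrl.movel(p,q,feed=.06,threshold=th)
    d=ctrl.read_position()-p; print(hit,"short by",np.round(d*1e3,1),np.round(ctrl.read_force(),1),np.round(ctrl.read_moment(),2),ctrl.read_time_s())
    if hit: break
import cv2
cv2.imwrite("pics/push.png",np.hstack([cv2.resize(cams.get_image("top")[190:340,240:400],(400,375)),cv2.resize(cams.get_image("side")[130:330,240:440],(375,375))]))
E
```

```text
False short by [0.2 0.  0. ] [-1.   0.1  2.4] [ 0.03 -0.12 -0.  ] 12.825
True short by [-1.3 -0.1  0.2] [-1.3  0.2  5. ] [ 0.01 -0.05  0.05] 13.5
```

View pics/push.png

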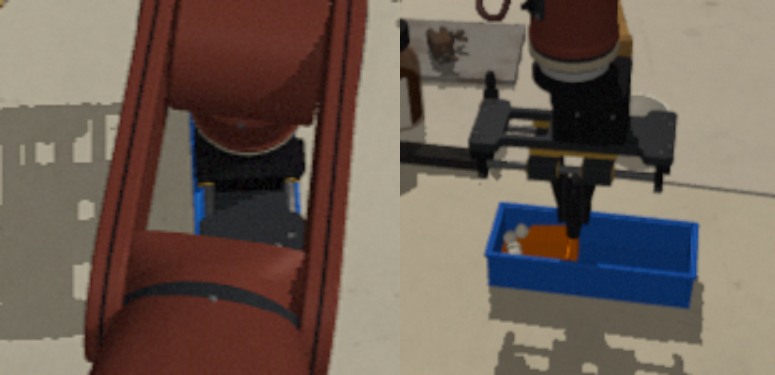

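The side view shows the lip at the far wall and the chips bunched over the front of the pan at about (510–525, 228–250). Now I'll curl the nose up while keeping the lip close to the wall.

```bash
cat > curl.py <<'E'
from h import *
import cv2
L=np.array([.039,0,0])
for deg in(5,10,15,20,24):
    u=np.radians(deg); p,q=tcp(tray(.0985,0,.0065+.078*np.sin(u)),TY,u,L)
    hit=ctrl.movel(p,q,feed=.04,threshold=25); print(deg,hit,np.round((ctrl.read_position()-p)*1e3,1),np.round(ctrl.read_force(),1))
    if hit: break
print(ctrl.read_time_s(),ctrl.read_grip_width())
cv2.imwrite("pics/curl.png",cv2.resize(cams.get_image("side")[170:310,260:430],None,fx=3.5,fy=3.5,interpolation=cv2.INTER_CUBIC))
E
python3 curl.py
```

```text
5 False [-0.9  0.  -0.4] [-0.3 -0.2 -2.2]
10 False [ 0.1 -0.1  0.1] [-0.2  0.1 -1.2]
15 False [ 0.4 -0.1  0.3] [ 0.1 -0.6 -1.8]
20 False [ 0.6 -0.2  0.6] [-0.7 -0.8 -1.8]
24 False [ 0.7 -0.2  0.6] [-1.6  0.2 -1.2]
15.15 0.013956448896862272
```

View pics/curl.png

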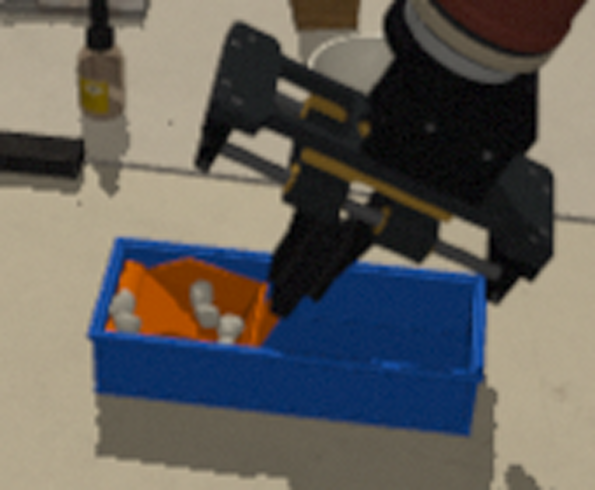

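Four or so chips are at the back of the pan around (200–235, 290–325). Two sit on the lip against the wall at (125, 300–320). I'll back off from the wall and tilt more, still inside the tray, so those two either slide in or fall back into the tray.

```bash
python3 - <<'E'
from h import *
import cv2
L=np.array([.039,0,0])
for deg,x,dz in((24,.085,.003),(30,.075,.005),(33,.07,.005)):
    u=np.radians(deg); p,q=tcp(tray(x,0,.0065+dz+.078*np.sin(u)),TY,u,L)
    hit=ctrl.movel(p,q,feed=.04,threshold=25); print(deg,hit,np.round((ctrl.read_position()-p)*1e3,1),np.round(ctrl.read_force(),1))
    if hit: break
ctrl.dwell(.3)
# lift, easing back to 15 deg nose-up, still over the tray
u=np.radians(15); p,q=tcp(tray(.04,0,.10),TY,u,L); ctrl.movel(p,q,feed=.07); ctrl.dwell(.2)
print(ctrl.read_time_s(),ctrl.read_grip_width())
cv2.imwrite("pics/up.png",cv2.resize(cams.get_image("side")[150:310,260:430],None,fx=3.5,fy=3.5,interpolation=cv2.INTER_CUBIC))
E
```

```text
24 False [ 0.2 -0.1  0.4] [ 0.2 -0.8 -2.1]
30 False [ 0.3 -0.3  0.4] [ 0.7 -0.  -0.8]
33 False [ 0.2 -0.1  0.2] [ 0.   0.7 -2.2]
18.3417 0.014005053128550195
```

View pics/up.png

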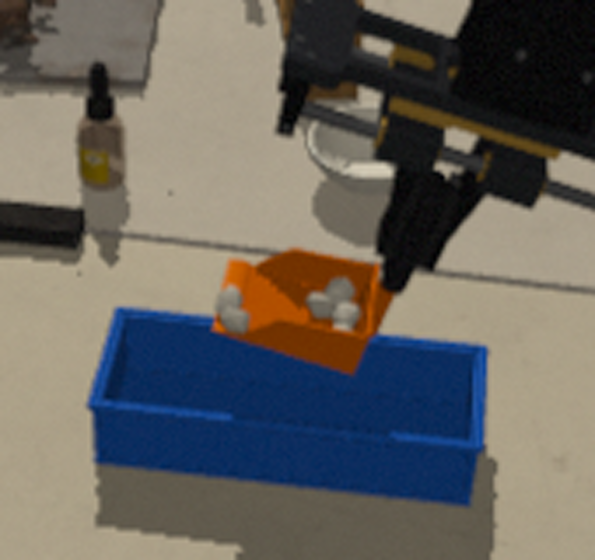

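Two chips at (230, 300–320) are still resting on the lip bevel, with the rest at the back of the pan. I'll tilt further low over the tray, with a small forward jerk, to settle them in.

```bash
python3 - <<'E'
from h import *
import cv2
L=np.array([.039,0,0])
def go(deg,x,heel,feed):
    u=np.radians(deg); p,q=tcp(tray(x,0,heel+.078*np.sin(u)),TY,u,L); return ctrl.movel(p,q,feed=feed,threshold=30)
for a in((33,.035,.03,.1),(42,.03,.022,.06),(42,.05,.022,.3),(42,.03,.022,.1),(42,.05,.022,.3)): 
    try: print(go(*a))
    except ctrl.Unreachable: print("unreach",a)
ctrl.dwell(.2)
print(go(20,.05,.03,.07)); ctrl.dwell(.1)
print(ctrl.read_time_s())
cv2.imwrite("pics/up2.png",cv2.resize(cams.get_image("side")[150:310,260:430],None,fx=3.5,fy=3.5,interpolation=cv2.INTER_CUBIC))
E
```

```text
False
unreach (42, 0.03, 0.022, 0.06)
unreach (42, 0.05, 0.022, 0.3)
unreach (42, 0.03, 0.022, 0.1)
unreach (42, 0.05, 0.022, 0.3)
False
20.0
```

View pics/up2.png

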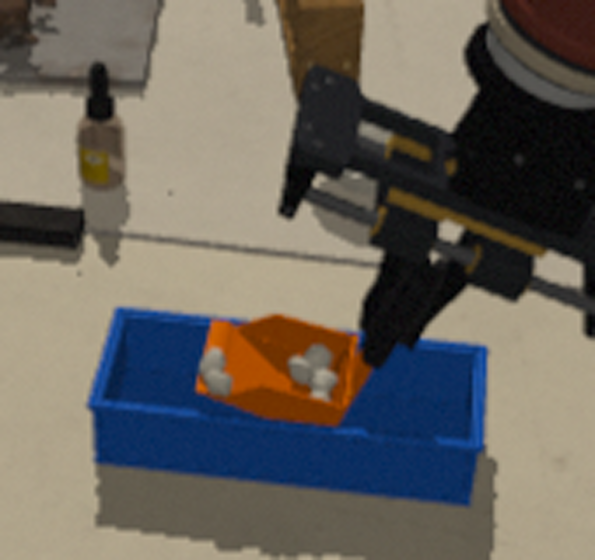

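```bash
python3 - <<'E'
from h import *
import cv2
L=np.array([.039,0,0])
def go(deg,x,heel,feed):
    u=np.radians(deg); p,q=tcp(tray(x,0,heel+.078*np.sin(u)),TY,u,L); return ctrl.movel(p,q,feed=feed,threshold=60)
for a in((33,.04,.012,.08),(33,.07,.012,.35),(33,.04,.012,.06),(33,.07,.012,.35),(10,.06,.009,.05)):
    try: print(go(*a))
    except Exception as e: print(a,e)
ctrl.dwell(.2)
print(ctrl.read_time_s(),ctrl.read_grip_width())
cv2.imwrite("pics/up3.png",cv2.resize(cams.get_image("side")[150:310,260:430],None,fx=3.5,fy=3.5,interpolation=cv2.INTER_CUBIC))
E
```

```text
False
False
False
False
False
22.725 0.01404063695803235
```

View pics/up3.png

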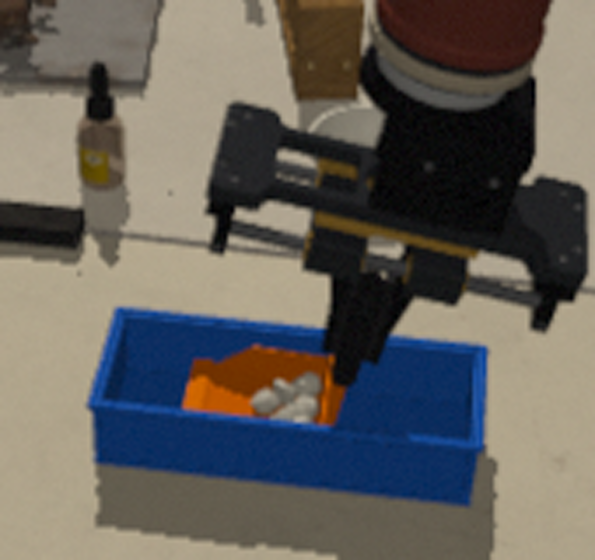

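The jerk worked: all the chips now lie at the back of the pan around (260–320, 380–420), and the lip is clear. Next I'll lift gently and carry it over to the dish.

```bash
python3 - <<'E'
from h import *
import cv2
P=(-.004,0,.002)
def go(o,deg,feed): p,q=tcp(o,TY,np.radians(deg),P); ctrl.movel(p,q,feed=feed); return p
go(tray(.025,0,.06),10,.05)
go(tray(.0,0,.115),10,.07)
go((*DI,.115),10,.09)
p=go((*DI,.084),0,.025)
ctrl.dwell(1)
print(ctrl.read_time_s(),np.round((ctrl.read_position()-p)*1e3,2),np.abs(ctrl.read_joint_velocities()).max(),ctrl.read_grip_width())
from fit import *
a=cams.get_image("side"); b=cams.get_image("top")
for t in("chip1","dish","scoop"): print(t,[(np.round(r["position"],3).tolist(),round(r["p"],2)) for r in recognise("side",t)])
# predicted pan outline
c,s=np.cos(TY),np.sin(TY)
o=np.array([DI[0]+.004*c,DI[1]+.004*s,.082])
pts=np.array([[-39,-30,0],[39,-30,0],[39,30,0],[-39,30,0]])/1e3@np.array([[c,s,0],[-s,c,0],[0,0,1]])+o
print(np.round(proj("side",pts)).tolist(), np.round(proj("side",np.array([[*DI,.032]]))).tolist())
cv2.imwrite("pics/end.png",np.hstack([cv2.resize(a[130:310,280:430],(500,600)),cv2.resize(b[190:340,300:375],(300,600))]))
E
```

```text
30.0 [-0.01  0.01 -0.03] 0.0014142405091317018 0.013575666061345883
chip1 []
dish [([0.511, -0.279, 0.017], 0.81)]
scoop [([0.5, -0.247, 0.094], 0.93)]
[[383.0, 166.0], [350.0, 163.0], [347.0, 177.0], [382.0, 181.0]] [[366.0, 190.0]]
```

View pics/end.png

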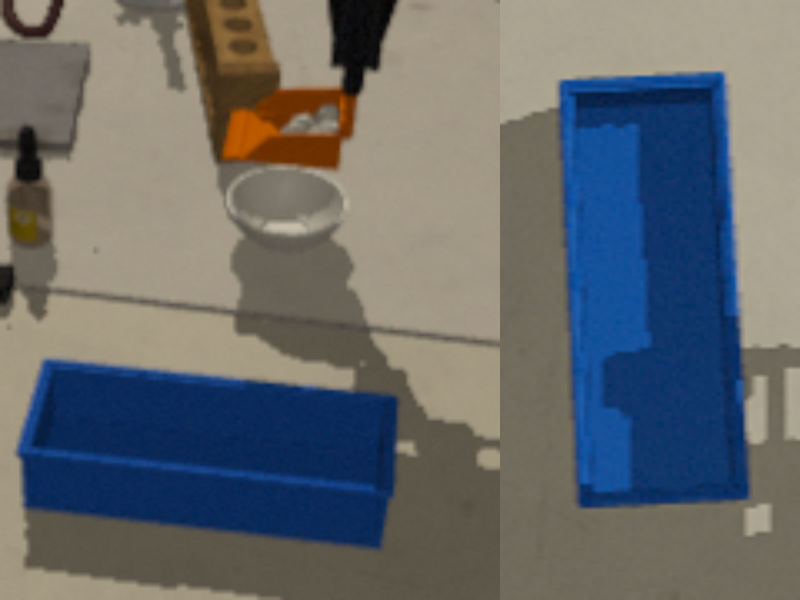

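The tray is empty and no chips have been spilled, so all the chips are in the pan. The scoop's bottom edge in the side view, at about (347,177) to (381,180), matches the predicted level pose over the dish.

```bash
python3 -c "
from rig import ctrl
print(ctrl.hand_in())"
```

```text
the job is handed in; nothing more can be done
None
```

I handed the job in at about 30 s: the arm is holding the scoop level and still, its pan over the middle of the dish and about 5 cm above the rim, with all six chips in it as far as the pictures show (the tray is empty and I saw no spill).

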